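# File a drilling template in the lever-arch holder

## Task

File the loose drilling template in the lever-arch holder: lift the black roller of the lever as far as it goes, so that the arches stand open, then thread the template's two holes over the two posts and set it down gently until it lies flat on the board. Then, with the closed fingertips on top of the roller and without pinching it, press the lever down slowly until it is fully home, bear on it there with a steady 15 N or so for a good second to bed the lock, and let go. Leave the other things on the bench alone.

Things in the scene. Friction and masses are not known exactly. Their poses are not given: they have to be found in the camera images.
- holder: Lever-arch holder, fixed: grey board 12 mm thick on a packer 0 to 10 mm high (it varies), with two steel posts, two arches, a lever. Origin at the board's underside below the mid-point between the posts; board x -100 to +90, y -75 to +75 mm. y: from right to left post; x: from posts to arches and lever (away from the robot). Arch feet x = 36, y = +-30 mm, 60 mm high; open, tips x = 39, z = 67 mm.
- post_left (a point): Top of the left post (y = +30 mm, z = 52 mm in the holder). The posts are 6 mm thick and stand 40 mm out of the board; the last 9 mm taper to a 2.4 mm tip. The two posts are 60 mm apart.
- post_right (a point): Top of the right post (y = -30 mm, z = 52 mm in the holder), otherwise as the left.
- lever_pivot (a point): Pivot of the lever, at x = 66, y = -33, z = 34 mm in the holder; the pivot axis runs along the holder's x.
- roller (a point): Centre of the lever's black finger roller, a cylinder 16 mm thick, 24 mm long along the holder's x (the pivot axis), 95 mm from the pivot, that turns freely on the lever; pinch its ends from above to lift. Closed: at x = 66, y = 62, z = 34 mm in the holder, 14 mm clear above the board. It swings up and over towards -y in the holder's y-z plane.
- lever (a joint): Lever angle, rad: 0 closed and locked (level, hard stop: some 15 N per mm), 1.0 fully open (stays). Arches turn by 0.9 of it. An over-centre spring locks it below 0.03 (about 5 N at the roller to lift it out) and drives it open above; pressing it shut takes up to 15 N at the roller (at 0.3 rad), falling to none at 0.03, where it pulls itself home. Damped: a further 0.7 N per 10 mm/s of roller speed.
- rib (a point): Centre of the grip rib of the loose drilling template: wooden block 44 (x) x 14 (y) x 28 mm (z), centre 20 mm and top 34 mm above the template's underside; axes are the template's. The template is an aluminium plate 100 (x) x 90 (y) x 6 mm, 0.14 to 0.28 kg, lying flat; its centre is 8 mm ahead (+x) of the rib.
- hole_left (a point): Centre of the template's left hole on the underside, 46 mm ahead (+x) of the rib centre, 30 mm to its left (+y), and 20 mm below it. The holes are 9 mm wide (11 mm at the chamfered mouths), go through, and belong on the post of the same side, with the rib towards the robot.
- hole_right (a point): Centre of the template's right hole on the underside, as the left one but 30 mm to the right (-y).
- glue_stick: Bystander: glue stick lying on the bench between template and holder, 26 mm thick, 94 mm long along its y; origin at the centre of its underside.
- box_white: Bystander: small white carton 62 x 100 x 35 mm to the left of the template; origin at the centre of its underside.
- washer_tin: Bystander: low open tin 61 mm across, 24 mm high, to the right of the holder; origin at the centre of its underside.
- paper_trimmer: Fixed equipment, not used: paper trimmer on the bench, bed 290 x 425 mm. Origin in the underside. Beware of its raised black handle, between template and holder: 60 to 165 mm ahead (towards the robot, -x) and 210 mm to the right (-y) of the origin, 125 to 180 mm above the bench. Cross above it or on the robot's side of it.

How it is judged:
On the way, in this order (a step that is already met when the one before it is completed fails the run):
1. the lever stands fully up (0.93 rad or more) (value of joint lever above 0.93 rad), for 0.2 s.
2. the template lies flat on the board with both holes on their posts (undersides of both holes within 3 mm of the board, 3.5 mm of the post axes), with the lever still up (horizontal distance between hole_left and post_left below 0.0035 m and horizontal distance between hole_right and post_right below 0.0035 m and z of each of hole_left, hole_right in the frame of holder below 0.015 m and angle between rib's own z axis and vertical below 0.04 rad and value of joint lever above 0.85 rad), for 0.2 s.
3. the lever is home (below 0.015 rad) and the fingers bear on it there with more than 9 N (value of joint lever below 0.015 rad and contact force between the fingers and lever above 9 N), for 0.5 s.
At the end, for the whole second after the job is handed in: The lever is locked down (below 0.015 rad) and the template lies flat on the board (tilt below 0.04 rad, both holes within 3 mm of the board's top) with each hole on its own post (within 3.5 mm) (value of joint lever below 0.015 rad and horizontal distance between hole_left and post_left below 0.0035 m and horizontal distance between hole_right and post_right below 0.0035 m and z of each of hole_left, hole_right in the frame of holder below 0.015 m and angle between rib's own z axis and vertical below 0.04 rad); the robot touches nothing.
It fails at once if with the template on the board, the fingers load the lever with more than 25 N in all (pressing too hard or too fast, or pinching) (contact force between the fingers and lever above 25 N and horizontal distance between hole_left and post_left below 0.0035 m and horizontal distance between hole_right and post_right below 0.0035 m and z of hole_left in the frame of holder below 0.015 m).
It fails at once if the template is pressed or dropped on the holder with more than 40 N (contact force between template and holder above 40 N).
It fails at once if a bystander is moved by more than 15 mm (distance of any of glue_stick, box_white, washer_tin from where it was at the start of the episode above 0.015 m).
It also fails if it takes over 72 s, if anything falls off the work surface, if the arm or the gripper's body presses on something with over 40 N, if the wrist force passes 120 N, or if a joint passes its speed limit or range.

## Robot

A 6-joint arm with a two-finger parallel gripper is mounted at the origin on a cart in front of the work surface, level with it; the furniture and walls round the work are solid. World frame = base frame: x ahead of the robot, y to its left, z up, the work surface at z = 0. Lengths are in m, angles in rad, forces in N, time in s.
With the tool pointing down it reaches from about 0.275 to 0.725 m from the base axis. Payload 15.9 kg.
Tool frame: the origin (TCP) lies midway between the tips of the shut fingers; the grasp point (between the pads) lies 19 mm behind it (r.pinch_z is the z of the grasp point in the tool frame, in m); z points along the fingers, y is the line along which they close (so a half turn about z gives the same grasp; the last joint's range is limited). The gripper opens to 85 mm and grips with 20 to 120 N. Pads are 22 mm wide; open, the fingers measure 114 mm over their backs; the gripper's body (76 mm by 85 mm) begins 54 mm behind the grasp point. The pads swing forward as they close: fully open they stand 13 mm farther back than shut.
Start: joints at [0, 0.213, -0.034, 1.323, 0, 1.571], TCP at [0.5, -0, 0.194] pointing down, gripper open.
Joint ranges: [-2.98, 2.98], [-0.74, 1.72], [-1.14, 1.35], [-2.1, 2.04], [-1.57, 1.44], [-3.14, 3.14]. Speed limits (rad/s): [1.89, 1.89, 2.39, 2.57, 3.14, 3.14].

## Interface

Orientations are given as a rotation vector (axis times angle).
In Python, from plant import r gives the robot as it stands. The module is installed in compiled form; this text tells all that it offers.
- The arm moves only by the shell command python3 -m pendant 'ROWS' [FORCE]. ROWS is JSON, a list of rows, each a list of 3 entries, a list of its own where there are three numbers: the shift along the tool's x, y, z in mm, then the turn, a rotation vector about the tool's x, y, z in rad, then the finger opening in mm, from 0 to 85.4. A call has 1 to 10 rows; each row shifts and turns the commanded pose from where the row before left it, along the tool's axes as they then stand; what a row does not reach is not made up. A row lasts 1/10 s, in which the tool goes at most 50 mm and 8.59 degrees, less where a joint would pass 70% of its speed; a pose out of reach is approached as far as the arm can. A call is refused whole if a number of a shift passes 50 or a number of a turn 0.15, either way. A call with a gripper value outside its range is refused whole. The fingers move at their own pace and stop on an object; FORCE is the grip in N (left out, the last holds). Time passes only in rows, so rows that do not move let the fingers close. It gives the time, the measured TCP pose, the force, the opening and the grip force at its end, in the units of the state.
- r.state(): the state, without advancing time (a new reading comes with each control period).
- r.snapshot(name): name is "scene" or "side" or "wrist"; returns a dict with "color" (384x512x3 uint8, blue, green, red), "depth" (384x512 float32, m along the optical axis (not along the pixel's ray), 0 where there is no reading), "vfov" (degrees; the focal length in pixels is half the picture's height over the tangent of half this angle, whatever the lens; pixels are square), "cx", "cy" (the principal point, pixels), "position" and "attitude" of the camera in the world; the wrist camera has in their place "T_tool_cam" (4x4, takes a point from camera to tool coordinates, whose origin is the TCP and whose axes are the flange's). Camera axes: x right, y down, z forward; pixel columns grow to the right and rows downward; lengths in m; the calibration is good to about 2 mm. A picture is of the moment at which its call begins: read the wrist's pose just before it.
- r.finish_job(): hands the job in; it is judged then, once.
The state is a dict: "time": time; "joint_positions": joint angles; "qd": joint speeds; "effort": joint torques, N m; "ee_pos": TCP position; "ee_rot": TCP orientation; "ft_force": force on the tool from outside, world axes, zero at the start; "wrist_torque": the same for the moment, N m; "opening": opening from 0.0 (shut) to 1.0 (fully open); "grasp_force": force on a finger pad.
Only numpy, scipy, OpenCV 4.12 (cv2) and the standard library are available. Lean on these libraries where they do the work, as an engineer would, in place of code of your own. Each camera call takes 0.05 s, during which the arm holds its last target. There are 200 camera calls.

## Working session

There is one attempt and no reset: what is moved stays moved. The work goes in short steps, Python scripts to look and compute and a shell command to move; the robot and the scene stay as the last step left them, time stands still between calls to the robot, and variables do not carry over. Pictures are saved under pics/ and viewed, at most 10 in all, crops included, and the job is handed in when it is done.

```bash
mkdir -p pics
cat > h.py <<'E'
import numpy as np, cv2
from plant import r
from scipy.spatial.transform import Rotation as R
def snap(n):
    st=r.state(); d=r.snapshot(n)
    if n=="wrist":
        T=np.eye(4);T[:3,:3]=R.from_rotvec(st["ee_rot"]).as_matrix();T[:3,3]=st["ee_pos"]
        T=T@np.array(d["T_tool_cam"])
    else:
        T=np.eye(4);a=np.array(d["attitude"],float)
        T[:3,:3]=a if a.shape==(3,3) else R.from_rotvec(a).as_matrix() if a.size==3 else R.from_quat(a).as_matrix()
        T[:3,3]=d["position"]
    d["T"]=T;d["f"]=192/np.tan(np.radians(d["vfov"])/2)
    return d
def save(d,p): np.savez(p,color=d["color"],depth=d["depth"],T=d["T"],f=d["f"],cx=d["cx"],cy=d["cy"])
def cloud(d):
    v,u=np.mgrid[0:384,0:512];z=d["depth"]
    P=np.stack([(u-d["cx"])*z/d["f"],(v-d["cy"])*z/d["f"],z],-1)
    P=P@d["T"][:3,:3].T+d["T"][:3,3]; P[z==0]=np.nan
    return P
def ray(d,u,v,z):
    c=d["T"][:3,:3]@np.array([(u-d["cx"])/d["f"],(v-d["cy"])/d["f"],1]);o=d["T"][:3,3]
    return o+c*(z-o[2])/c[2]
E
python3 - <<'E'
from h import *
s=r.state();print(s)
print(r.pinch_z)
ims=[]
for n in("scene","side","wrist"):
    d=r.snapshot(n)if 0 else snap(n)
    print(n,{k:d[k] for k in d if k not in("color","depth")})
    save(d,n+"0.npz");ims.append(d["color"])
cv2.imwrite("pics/a.png",cv2.resize(ims[0],(800,600),interpolation=cv2.INTER_CUBIC))
cv2.imwrite("pics/b.png",np.hstack([cv2.resize(i,(400,300)) for i in ims[1:]]))
E
```

```text
{'time': 0.0, 'joint_positions': array([-6.84123694e-06,  2.13322302e-01, -3.50571819e-02,  1.32349304e+00,
        5.07810904e-05,  1.57079109e+00]), 'qd': array([-0.00053878,  0.00076081,  0.00043727,  0.0007199 ,  0.00195875,
        0.00026503]), 'effort': array([-1.43474466e-03, -6.86183596e+01,  4.87125492e+01,  1.75234705e-02,
       -1.83502889e-04, -7.31988712e-05]), 'ee_pos': array([4.99622434e-01, 1.45229238e-05, 1.93133858e-01]), 'ee_rot': array([-2.22087964e+00, -2.22087603e+00,  1.13864908e-03]), 'ft_force': array([ 0.28955142, -0.56411758,  0.87801714]), 'wrist_torque': array([0.02123422, 0.04881232, 0.00592769]), 'grasp_force': 0.0, 'opening': 1.003937256210981}
-0.0187
scene {'vfov': 42.050182583213854, 'cx': 257.8165885031052, 'cy': 188.8264148227082, 'position': array([-0.75524181, -0.73973179,  1.14019223]), 'attitude': array([-1.92603071,  1.1933618 , -0.62564696]), 'T': array([[ 0.44036172, -0.51922556,  0.7324523 , -0.75524181],
       [-0.89775981, -0.26413312,  0.35250677, -0.73973179],
       [ 0.01043439, -0.81279672, -0.58245396,  1.14019223],
       [ 0. 
[... 703 characters left out ...]
-9.52738373e-01, -3.03792021e-01,
         7.72824943e-02],
       [ 9.99999956e-01, -1.13614577e-04,  2.74438084e-04,
        -4.75676003e-04],
       [-2.95982895e-04, -3.03792000e-01,  9.52738334e-01,
        -1.80107757e-01],
       [ 0.00000000e+00,  0.00000000e+00,  0.00000000e+00,
         1.00000000e+00]]), 'T': array([[ 9.99999749e-01,  1.72313105e-04, -6.86927763e-04,
         4.99362071e-01],
       [-4.45174541e-05, -9.52736835e-01, -3.03796843e-01,
         7.72864509e-02],
       [-7.06809560e-04,  3.03796797e-01, -9.52736588e-01,
         3.73282057e-01],
       [ 0.00000000e+00,  0.00000000e+00,  0.00000000e+00,
         1.00000000e+00]]), 'f': np.float64(297.27305495679326)}
```

View pics/a.png

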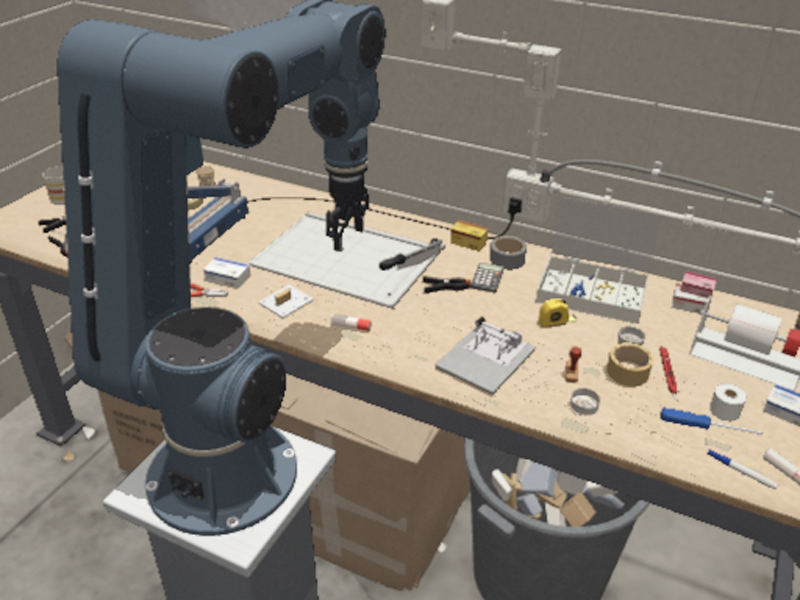

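View pics/b.png

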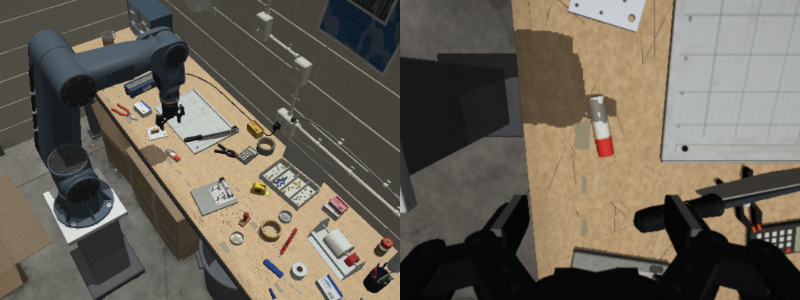

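The scene shows the white template with its rib at about (285,298), the glue stick at (352,323), the holder at (487,353) with the lever on its far side, and the trimmer's handle at (412,255). In the wrist view (right half of the second picture) the template is at the top, around (605,10), and the glue stick at (600,125).

Run:
```python
from h import *
S=dict(np.load("scene0.npz"));D=dict(np.load("side0.npz"));W=dict(np.load("wrist0.npz"))
a=cv2.resize(S["color"][195:260,270:350],(640,520),interpolation=cv2.INTER_CUBIC)
cv2.imwrite("pics/c.png",a)
P=cloud(S)
for n,u,v in[("rib",283,296),("holder",487,355),("board front",440,362),("handle near",385,264),("handle far",440,243)]:
    print(n,P[int(v*.64),int(u*.64)].round(3))
for C,n in((S,"scene"),(D,"side")):
    P=cloud(C);m=(P[...,2]>0.009)&(P[...,2]<0.028)&(P[...,1]<-0.1)&(P[...,1]>-.6)&(P[...,0]>.25)&(P[...,0]<.6)
    m=m.astype(np.uint8);k,l,s,c=cv2.connectedComponentsWithStats(m)
    for i in range(1,k):
        if s[i,4]>150:
            q=P[l==i];rc=cv2.minAreaRect((q[:,:2]*1000).astype(np.float32));print(n,s[i,4],rc,np.median(q[:,2]))
```

```text
rib [0.515 0.198 0.023]
holder [ 0.537 -0.326  0.016]
board front [ 0.472 -0.24   0.014]
handle near [ 0.541 -0.069  0.183]
handle far [ 0.86  -0.066  0.06 ]
scene 1304 ((524.0805053710938, -321.0736083984375), (154.29823303222656, 173.78932189941406), 80.78761291503906) 0.015977834398155033
scene 178 ((493.2271728515625, -561.6459350585938), (65.65110778808594, 58.12313461303711), 14.875442504882812) 0.016030328561140395
side 1251 ((528.3034057617188, -324.4564514160156), (158.16680908203125, 169.20550537109375), 79.8650894165039) 0.015262077860156653
```

View pics/c.png

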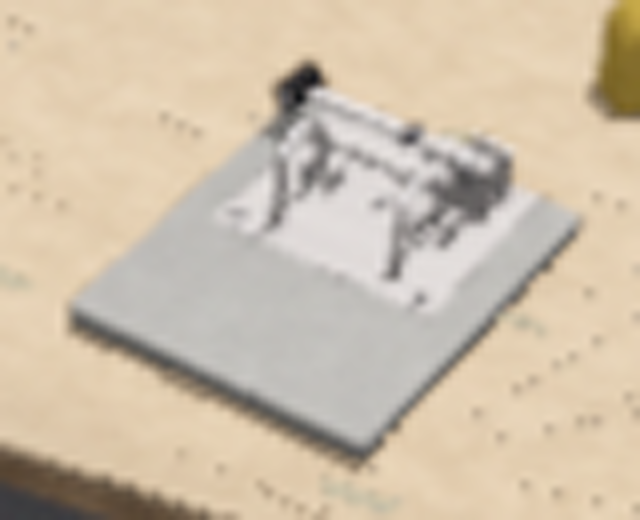

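The crop shows the board with its lever closed: roller at (300,85), pivot at (490,170) and posts at about (270,205) and (390,265). The depth fit gives a holder yaw of about -9° and a board top near 16 mm. I'll move over the holder for a closer look.

```bash
python3 -m pendant '[[[0,0,-40],[0,0,0],45],[[-30,0,-30],[0,0,0],45],[[-45,0,0],[0,0,0],45],[[-45,0,0],[0,0,0],45],[[-45,5,0],[0,0,0],45],[[-45,10,0],[0,0,0],45],[[-40,10,0],[0,0,0.08],45],[[-40,10,0],[0,0,0.08],45],[[0,0,0],[0,0,0],45],[[0,0,0],[0,0,0],45]]'
python3 - <<'E'
from h import *
d=snap("wrist");save(d,"w1.npz");cv2.imwrite("pics/d.png",cv2.resize(d["color"],(800,600),interpolation=cv2.INTER_CUBIC))
P=cloud(d);m=(P[...,2]>0.009)&(P[...,2]<0.024)
print(cv2.minAreaRect((P[m][:,:2]*1000).astype(np.float32)),np.median(P[m][:,2]))
m=(P[...,2]>0.009)&(P[...,2]<0.024);k,l,s,c=cv2.connectedComponentsWithStats(m.astype(np.uint8))
i=1+np.argmax(s[1:,4]);q=P[l==i];print(cv2.minAreaRect((q[:,:2]*1000).astype(np.float32)),np.median(q[:,2]))
E
```

```text
time: 1.15
ee_pos: [0.5316, -0.2913, 0.2628]
ee_rot: [-2.392, -2.035, 0.0]
ft_force: [0.3, 0.3, -0.5]
opening: 0.524
grasp_force: 0.0
((678.039794921875, -449.1634521484375), (476.0834655761719, 635.8248291015625), 5.692630767822266) 0.01481375478655253
((537.21533203125, -323.3114929199219), (149.84420776367188, 190.0884552001953), 79.77685546875) 0.014903945601681234
```

View pics/d.png

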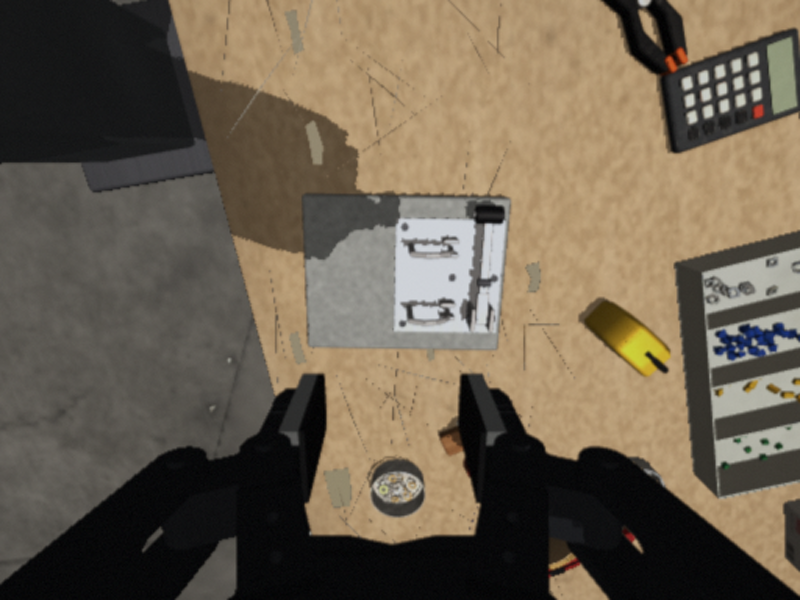

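The wrist view shows the holder squarely: board corners at (303,194) and (510,198), roller at (489,213), left post near (404,227) and right post near (402,323). The fitted board rectangle is exactly 150 x 190 mm, with a yaw of -10.2°.

```bash
cat >> h.py <<'E'
YAW=np.radians(-10.2);XH=np.array([np.cos(YAW),np.sin(YAW),0]);YH=np.array([-np.sin(YAW),np.cos(YAW),0])
O=np.array([.5421,-.3242,.003])
def H(x,y,z): return O+(x*XH+y*YH)/1000+np.array([0,0,z/1000])
def go(t,yaw=None):
    "tool-axis shift (mm) to world point t; turn to bring tool y to direction yaw"
    s=r.state();M=R.from_rotvec(s["ee_rot"]).as_matrix();print("shift",(M.T@(np.array(t)-s["ee_pos"])*1000).round(1),"ypos yaw deg",np.degrees(np.arctan2(M[1,1],M[0,1])).round(2),"tilt",M[:,2].round(4))
E
python3 - <<'E'
from h import *
d=dict(np.load("w1.npz"))
for n,u,v,z in[("roller",489,213,45),("pl",404,227,55),("pr",402,323,55)]: print(n,ray(d,u*.64,v*.64,z/1000).round(4))
P=cloud(d);print(P[136,308:320:2].round(3).tolist())
print(H(66,62,34),H(0,30,52),H(0,-30,52))
go(H(66,62,34-17)); go(H(66,62,100))
E
```

```text
roller [ 0.6173 -0.2732  0.045 ]
pl [ 0.5445 -0.2719  0.055 ]
pr [ 0.5298 -0.3555  0.055 ]
[[0.611, -0.272, 0.043], [0.614, -0.272, 0.044], [0.616, -0.273, 0.044], [0.619, -0.273, 0.044], [0.622, -0.274, 0.043], [0.624, -0.274, 0.045]]
[ 0.61803616 -0.27486747  0.037     ] [ 0.54741254 -0.29467413  0.055     ] [ 0.53678746 -0.35372587  0.055     ]
shift [ 29.1  83.  243.2] ypos yaw deg -9.16 tilt [-6.e-04  5.e-04 -1.e+00]
shift [ 29.1  83.  160.2] ypos yaw deg -9.16 tilt [-6.e-04  5.e-04 -1.e+00]
```

```bash
python3 -m pendant '[[[15,42,30],[0,0,0],42],[[15,41,40],[0,0,0.018],42],[[0,0,40],[0,0,0],42],[[0,0,40],[0,0,0],42],[[0,0,30],[0,0,0],42],[[0,0,25],[0,0,0],42],[[0,0,20],[0,0,0],42],[[0,0,13],[0,0,0],42],[[0,0,0],[0,0,0],42],[[0,0,0],[0,0,0],42]]'
python3 -c "
from h import *
go(H(66,62,17))"
```

```text
time: 2.2
ee_pos: [0.6092, -0.2758, 0.035]
ee_rot: [2.409, 2.016, 0.001]
ft_force: [-0.1, 0.3, -0.0]
opening: 0.499
grasp_force: 0.0
shift [ 2.5  8.6 15. ] ypos yaw deg -10.15 tilt [ 8.e-04 -3.e-04 -1.e+00]
```

```bash
python3 -m pendant '[[[3,8,0],[0,0,0],42],[[0,0.6,8],[0,0,0],42],[[0,0,7],[0,0,0],42],[[0,0,0],[0,0,0],20],[[0,0,0],[0,0,0],20],[[0,0,0],[0,0,0],20],[[0,0,0],[0,0,0],20],[[0,0,0],[0,0,0],20],[[0,0,0],[0,0,0],20]]' 40
python3 -c "
from h import *
go(H(66,62,17))"
```

```text
time: 3.1
ee_pos: [0.6178, -0.2748, 0.0191]
ee_rot: [2.41, 2.015, 0.0]
ft_force: [-0.1, 0.0, 0.0]
opening: 0.237
grasp_force: 0.0
shift [-0.1  0.3 -0.9] ypos yaw deg -10.2 tilt [ 2.e-04 -1.e-04 -1.e+00]
```

```bash
python3 -m pendant '[[[0,0,0],[0,0,0],10],[[0,0,0],[0,0,0],10],[[0,0,0],[0,0,0],10]]' 40
python3 - <<'E'
from h import *
d=snap("wrist");save(d,"w2.npz");cv2.imwrite("pics/e.png",cv2.resize(d["color"],(800,600),interpolation=cv2.INTER_CUBIC))
E
```

```text
time: 3.4
ee_pos: [0.6177, -0.2747, 0.0189]
ee_rot: [-2.41, -2.015, 0.0]
ft_force: [0.6, -0.9, -0.1]
opening: 0.119
grasp_force: 0.0
```

View pics/e.png

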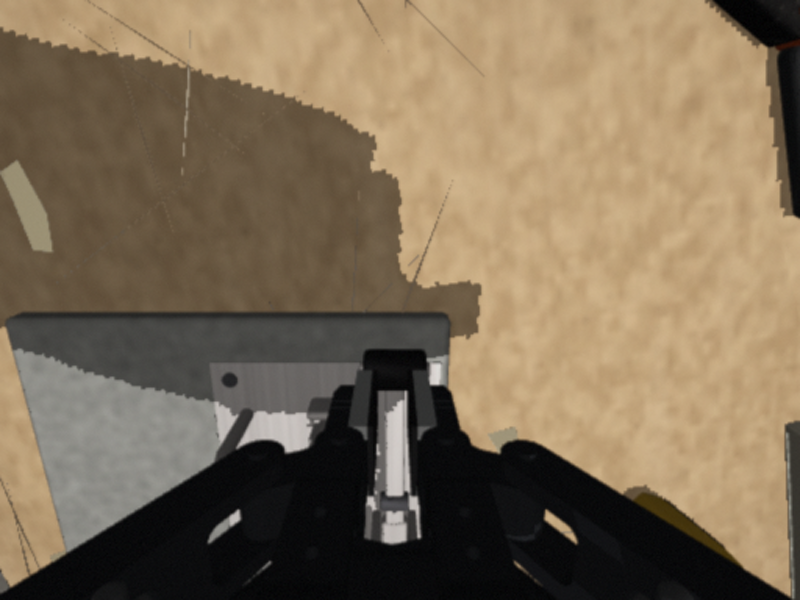

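The fingers have closed short of the roller: its black body is still at (395,362), ahead of the pads at (362,400) and (424,400). I'll check the numbers.

Run:
```python
from h import *
d=dict(np.load("w2.npz"));s=r.state();P=cloud(d)
Ti=np.linalg.inv(d["T"])
def px(p):
    c=Ti@np.append(p,1);return (np.array([c[0]/c[2]*d["f"]+d["cx"],c[1]/c[2]*d["f"]+d["cy"]])/.64).round(1)
print("TCP px",px(s["ee_pos"]),"grasp px",px(s["ee_pos"]+[0,0,.019]),"roller ctr px",px(H(66,62,34)),"roller top",px(H(66,62,42)))
for v in range(222,262,4): print(v/.64,P[v,240:270:6].round(3).tolist())
```

```text
TCP px [392.7 349.2] grasp px [392.8 369. ] roller ctr px [393.6 368.3] roller top [393.7 377.8]
346.875 [[0.61, -0.274, 0.015], [0.614, -0.275, 0.015], [0.618, -0.276, 0.014], [0.622, -0.276, 0.014], [0.626, -0.277, 0.016]]
353.125 [[0.612, -0.267, 0.039], [0.616, -0.267, 0.039], [0.619, -0.268, 0.039], [0.623, -0.268, 0.039], [0.626, -0.269, 0.039]]
359.375 [[0.612, -0.268, 0.042], [0.616, -0.269, 0.041], [0.619, -0.27, 0.04], [0.622, -0.27, 0.041], [0.626, -0.271, 0.041]]
365.625 [[0.612, -0.27, 0.042], [0.615, -0.27, 0.043], [0.619, -0.271, 0.042], [0.622, -0.272, 0.043], [0.626, -0.272, 0.044]]
371.875 [[0.614, -0.264, 0.062], [0.615, -0.272, 0.044], [0.618, -0.273, 0.043], [0.622, -0.273, 0.044], [0.626, -0.266, 0.061]]
378.125 [[0.614, -0.263, 0.068], [0.615, -0.275, 0.045], [0.618, -0.276, 0.043], [0.621, -0.276, 0.045], [0.626, -0.265, 0.067]]
384.375 [[0.614, -0.263, 0.072], [0.614, -0.278, 0.044], [0.617, -0.278, 0.044], [0.621, -0.279, 0.043], [0.626, -0.265, 0.071]]
390.625 [[0.614, -0.264, 0.073], [0.613, -0.283, 0.038], [0.617, -0.283, 0.039], [0.62, -0.284, 0.038], [0.625, -0.266, 0.074]]
396.875 [[0.614, -0.266, 0.073], [0.613, -0.285, 0.039], [0.616, -0.286, 0.039], [0.62, -0.286, 0.04], [0.625, -0.265, 0.08]]
403.125 [[0.613, -0.268, 0.074], [0.612, -0.289, 0.038], [0.616, -0.288, 0.039], [0.619, -0.289, 0.039], [0.625, -0.265, 0.082]]
```

```bash
python3 - <<'E'
from h import *
d=dict(np.load("w1.npz"));D=dict(np.load("w2.npz"));w=dict(np.load("wrist0.npz"))
Tt=np.linalg.inv(w["T"])  # get T_tool_cam
s=r.snapshot("wrist");T=np.array(s["T_tool_cam"])
for n,q in(("w0",w),("w1",d),("w2",D)):
    q["T"]=T;Q=cloud(q);m=(Q[...,2]<0.03)&(Q[...,2]>-.1)&(np.abs(Q[...,1])<.05)&(np.abs(Q[...,0])<.03)
    m&=(q["depth"]<.2)
    p=Q[m];print(n,len(p),(p.min(0)*1000).round(),(p.max(0)*1000).round(), "zmax pts",(p[np.argsort(-p[:,2])[:5]]*1000).round().tolist())
E
python3 -c "
from h import *
d=snap('side');P=cloud(d);save(d,'s2.npz')
m=np.abs(P-[.618,-.275,.05]).max(-1)<.09
v,u=np.where(m);print(u.min(),u.max(),v.min(),v.max())
c=d['color'][v.min()-15:v.max()+10,u.min()-10:u.max()+10];cv2.imwrite('pics/f.png',cv2.resize(c,None,fx=8,fy=8,interpolation=cv2.INTER_CUBIC)[:600,:800]);print(c.shape)
"
```

```text
w0 5471 [ -12.  -50. -100.] [ 14.  50. -49.] zmax pts [[4.0, -44.0, -49.0], [-1.0, 43.0, -50.0], [-6.0, -44.0, -50.0], [-1.0, 42.0, -50.0], [-7.0, 42.0, -50.0]]
w1 11518 [ -13.  -50. -100.] [ 14.  50. -39.] zmax pts [[-3.0, -23.0, -39.0], [-1.0, 22.0, -39.0], [-5.0, 22.0, -39.0], [-1.0, -23.0, -40.0], [-2.0, -23.0, -40.0]]
w2 16058 [ -30.  -50. -100.] [14. 46.  9.] zmax pts [[13.0, 1.0, 9.0], [12.0, 11.0, 9.0], [12.0, -7.0, 9.0], [13.0, -47.0, 9.0], [13.0, -42.0, 9.0]]
251 313 210 259
(74, 82, 3)
```

View pics/f.png

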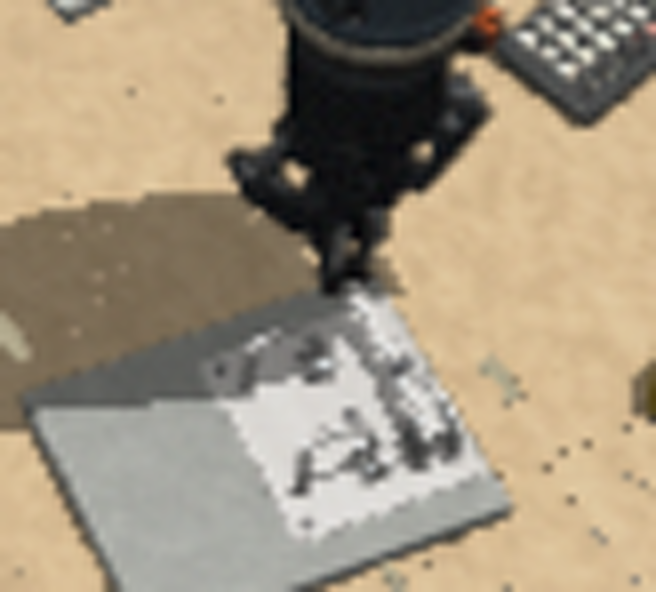

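The side view shows the fingers standing over the roller, at (350,270) in the crop. The wrist depth puts the real fingertips about 36 mm behind the reported TCP, so they closed above the roller. I'll open, go about 28 mm lower while watching the force, and grip again.

```bash
python3 -m pendant '[[[0,0,0],[0,0,0],42],[[0,0,0],[0,0,0],42],[[0,0,0],[0,0,0],42],[[0,0,5],[0,0,0],42],[[0,0,5],[0,0,0],42],[[0,0,5],[0,0,0],42]]'
python3 -m pendant '[[[0,0,5],[0,0,0],42],[[0,0,4],[0,0,0],42],[[0,0,0],[0,0,0],42]]'
```

```text
time: 4.15
ee_pos: [0.6176, -0.2747, 0.0033]
ee_rot: [-2.41, -2.015, 0.0]
ft_force: [-0.5, 0.1, 0.7]
opening: 0.491
grasp_force: 0.0
time: 4.45
ee_pos: [0.6173, -0.2745, -0.0059]
ee_rot: [-2.409, -2.015, 0.001]
ft_force: [-0.3, -0.4, -0.4]
opening: 0.494
grasp_force: 0.0
```

```bash
python3 -m pendant '[[[0,0,3],[0,0,0],42],[[0,0,0],[0,0,0],20],[[0,0,0],[0,0,0],20],[[0,0,0],[0,0,0],20],[[0,0,0],[0,0,0],20]]' 30
```

```text
time: 4.95
ee_pos: [0.6185, -0.2748, -0.0078]
ee_rot: [2.409, 2.015, 0.001]
ft_force: [5.0, -0.6, -1.4]
opening: 0.267
grasp_force: 33.1
```

```bash
python3 -m pendant '[[[-0.2,0,-5],[0,0,0],20],[[-0.3,0,-4.5],[0,0,0],20],[[-1.4,0,-9.4],[0,0,0],20],[[-2.3,0,-9.2],[0,0,0],20],[[-3.3,0,-8.9],[0,0,0],20],[[-4.1,0,-8.5],[0,0,0],20],[[-5,0,-8.1],[0,0,0],20],[[-5.7,0,-7.6],[0,0,0],20]]'
python3 -m pendant '[[[-6.5,0,-6.9],[0,0,0],20],[[-7.1,0,-6.3],[0,0,0],20],[[-7.8,0,-5.5],[0,0,0],20],[[-1,0,0],[0,0,0],20],[[0,0,0],[0,0,0],20]]'
```

```text
time: 5.75
ee_pos: [0.6144, -0.2971, 0.0543]
ee_rot: [2.409, 2.014, 0.001]
ft_force: [5.1, -1.8, 1.9]
opening: 0.27
grasp_force: 33.6
time: 6.25
ee_pos: [0.6106, -0.3178, 0.0724]
ee_rot: [-2.409, -2.016, -0.004]
ft_force: [7.3, 7.4, 5.5]
opening: 0.267
grasp_force: 34.1
```

```bash
python3 -m pendant '[[[0,0,0],[0,0,0],44],[[0,0,0],[0,0,0],44],[[0,0,0],[0,0,0],44],[[0,0,-20],[0,0,0],44],[[0,0,-40],[0,0,0],44],[[0,0,-40],[0,0,0],60],[[0,0,-40],[0,0,0],60],[[0,0,-10],[0,0,0],60]]'
python3 - <<'E'
from h import *
d=snap("wrist");save(d,"w3.npz");P=cloud(d)
m=(np.linalg.norm(P[...,:2]-H(66,18,0)[:2],axis=-1)<.05)&(P[...,2]>.1)&(P[...,2]<.15);q=P[m]
t=q[:,2]>q[:,2].max()-.006;print(len(q),q[:,2].max(),q[t].mean(0),H(66,18.3,114+8))
w=dict(np.load("scene0.npz"));P=cloud(w)
for lo,hi in((.003,.012),(.02,.045)):
  m=(P[...,2]>lo)&(P[...,2]<hi)&(np.abs(P[...,0]-.515)<.08)&(np.abs(P[...,1]-.2)<.08)
  q=P[m];print(len(q),cv2.minAreaRect((q[:,:2]*1000).astype(np.float32)),q.mean(0))
E
```

```text
time: 7.05
ee_pos: [0.6105, -0.3194, 0.2265]
ee_rot: [2.406, 2.012, 0.003]
ft_force: [-0.3, 1.1, -0.3]
opening: 0.702
grasp_force: 0.0
391 0.1264632459878084 [ 0.61035559 -0.3175041   0.12337345] [ 0.61029756 -0.31787681  0.125     ]
448 ((515.1138305664062, 199.76800537109375), (159.3958740234375, 159.117919921875), 0.0719541534781456) [0.51411575 0.19330412 0.00635003]
55 ((514.7933349609375, 196.36984252929688), (20.72602081298828, 47.913414001464844), 84.16468811035156) [0.50989156 0.1962937  0.03078847]
```

The depth shows the roller top at (0.610,-0.318,0.123), which matches a fully open lever. Next is the template.

```bash
python3 -m pendant '[[[20,-10,-40],[0,0,0],60],[[45,-15,0],[0,0,0],60],[[45,-15,0],[0,0,0],60],[[45,-15,0],[0,0,0],60],[[45,-10,0],[0,0,0],60],[[45,-10,0],[0,0,0],60],[[45,-10,0],[0,0,0],60],[[45,0,0],[0,0,0],60],[[45,0,0],[0,0,0],60],[[45,0,0],[0,0,0],60]]'
python3 -c "
from h import *
print(r.state()['joint_positions']);go([.47,.196,.25])"
```

```text
time: 8.1
ee_pos: [0.601, 0.1163, 0.261]
ee_rot: [-2.41, -2.015, 0.002]
ft_force: [-0.1, -0.2, -0.0]
opening: 0.704
grasp_force: 0.0
[ 1.91211901e-01  4.74035494e-01  5.04173685e-01  1.60206883e+00
 -2.25846563e-04  1.94012555e+00]
shift [  55.3 -143.    11.1] ypos yaw deg -10.21 tilt [-1.1e-03 -4.0e-04 -1.0e+00]
```

```bash
python3 -m pendant '[[[0,0,0],[0,0,-0.149],60],[[0,0,0],[0,0,-0.149],60],[[0,0,0],[0,0,-0.149],60],[[0,0,0],[0,0,-0.149],60],[[0,0,0],[0,0,-0.149],60],[[0,0,0],[0,0,-0.149],60],[[0,0,0],[0,0,-0.149],60],[[0,0,0],[0,0,-0.149],60],[[0,0,0],[0,0,-0.149],60],[[0,0,0],[0,0,-0.149],60]]'
python3 -m pendant '[[[0,0,0],[0,0,-0.149],60],[[40,25,0],[0,0,0],60],[[45,25,0],[0,0,0],60],[[45,25,0],[0,0,0],60],[[0,0,0],[0,0,0],60],[[0,0,0],[0,0,0],60]]'
python3 - <<'E'
from h import *
d=snap("wrist");save(d,"w4.npz");cv2.imwrite("pics/g.png",cv2.resize(d["color"],(800,600),interpolation=cv2.INTER_CUBIC))
P=cloud(d)
b=(np.abs(P[...,0]-.515)<.09)&(np.abs(P[...,1]-.2)<.075)
for lo,hi in((.004,.010),(.028,.042)):
  m=(b&(P[...,2]>lo)&(P[...,2]<hi)).astype(np.uint8);k,l,s,c=cv2.connectedComponentsWithStats(m)
  i=1+np.argmax(s[1:,4]);q=P[l==i]
  print(len(q),cv2.minAreaRect((q[:,:2]*1000).astype(np.float32)),np.median(q,0))
E
```

```text
time: 9.1
ee_pos: [0.601, 0.1144, 0.2607]
ee_rot: [-0.396, -3.115, 0.001]
ft_force: [-0.0, 0.2, -0.5]
opening: 0.7
grasp_force: 0.0
time: 9.7
ee_pos: [0.482, 0.202, 0.2615]
ee_rot: [-0.17, -3.137, 0.001]
ft_force: [-0.0, -0.8, 0.3]
opening: 0.702
grasp_force: 0.0
3361 ((519.748291015625, 196.806396484375), (90.12149810791016, 100.45649719238281), 74.6712646484375) [0.51662338 0.19555946 0.00575649]
292 ((511.8852233886719, 198.97354125976562), (13.993291854858398, 43.98774719238281), 74.3588638305664) [0.51092833 0.19912401 0.03329275]
```

View pics/g.png

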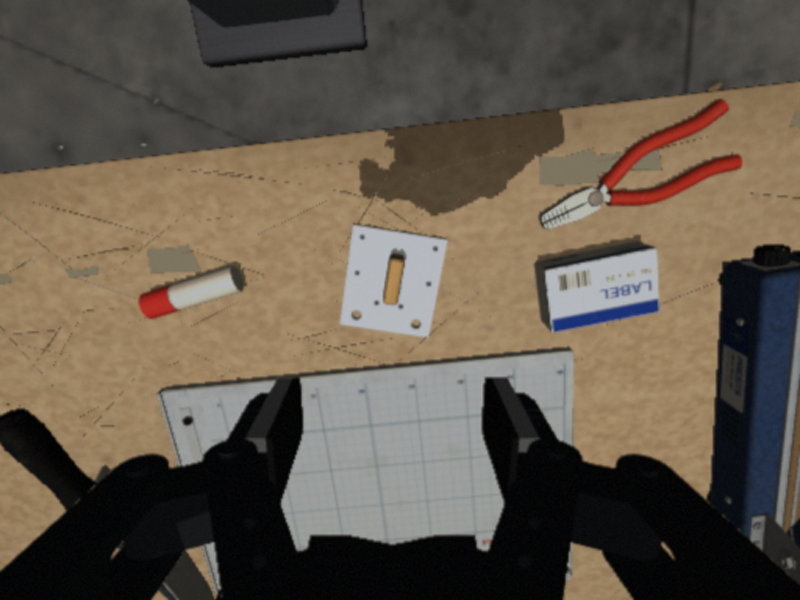

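The view shows the template at (393,282), with rib at (395,280) and the two large holes on the far side at (356,314) and (416,323). The plate fit of 90 x 100 mm gives a yaw of -15.5° and puts the rib at (0.512,0.199).

```bash
python3 -c "
from h import *
go([.5119,.199,.06]);s=r.state();print(R.from_rotvec(s['ee_rot']).as_matrix().round(3).tolist())"
```

```text
shift [-29.3   0.8 201.4] ypos yaw deg 83.74 tilt [-3.e-04 -5.e-04 -1.e+00]
[[-0.994, 0.109, -0.0], [0.109, 0.994, -0.0], [0.0, -0.001, -1.0]]
```

```bash
python3 -m pendant '[[[-15,0.4,30],[0,0,0],45],[[-14.3,0.4,40],[0,0,0],42],[[0,0,40],[0,0,0.08],40],[[0,0,40],[0,0,0.081],40],[[0,0,30],[0,0,0],40],[[0,0,20],[0,0,0],40],[[0,0,0],[0,0,0],40],[[0,0,0],[0,0,0],40]]'
python3 -c "
from h import *
go([.5119,.199,-.024])"
```

```text
time: 10.55
ee_pos: [0.5126, 0.1986, 0.0619]
ee_rot: [-0.426, -3.112, 0.001]
ft_force: [-0.2, 0.5, -0.1]
opening: 0.466
grasp_force: 0.0
shift [ 0.8  0.2 85.9] ypos yaw deg 74.42 tilt [-5.e-04 -3.e-04 -1.e+00]
```

```bash
python3 -m pendant '[[[0.8,0.2,25],[0,0,0],40],[[0,0,25],[0,0,0],40],[[0,0,15],[0,0,0],40],[[0,0,10],[0,0,0],40],[[0,0,7],[0,0,0],40],[[0,0,4],[0,0,0],40],[[0,0,0],[0,0,0],40],[[0,0,0],[0,0,0],40]]'
```

```text
time: 11.35
ee_pos: [0.5118, 0.1999, -0.0235]
ee_rot: [0.424, 3.112, 0.001]
ft_force: [0.3, 0.6, 0.2]
opening: 0.472
grasp_force: 0.0
```

```bash
python3 -m pendant '[[[0,0,0],[0,0,0],5],[[0,0,0],[0,0,0],5],[[0,0,0],[0,0,0],5],[[0,0,0],[0,0,0],5],[[0,0,0],[0,0,0],5],[[0,0,0],[0,0,0],5],[[0,0,0],[0,0,0],5],[[0,0,0],[0,0,0],5]]' 60
python3 -c "
from h import *
go([.5119,.199,-.024])"
```

```text
time: 12.15
ee_pos: [0.5117, 0.1999, -0.0236]
ee_rot: [0.424, 3.112, 0.001]
ft_force: [-2.5, -0.6, 6.8]
opening: 0.152
grasp_force: 59.7
shift [-0.4 -0.8  0.4] ypos yaw deg 74.49 tilt [ 9.e-04  4.e-04 -1.e+00]
```

```bash
python3 -m pendant '[[[0,0,-10],[0,0,0],5],[[0,0,-20],[0,0,0],5],[[0,0,-35],[0,0,0],5],[[0,0,-40],[0,0,0],5],[[0,0,-40],[0,0,0],5],[[0,0,-40],[0,0,0],5],[[0,0,-35],[0,0,0],5],[[-4,-15,-15],[0,0,0],5],[[-7,-30,0],[0,0,0],5],[[-11,-45,0],[0,0,0],5]]'
python3 -m pendant '[[[-11,-45,0],[0,0,0],5],[[-11,-45,0],[0,0,0],5],[[-11,-45,0],[0,0,0],5],[[-11,-45,0],[0,0,0],5],[[-11,-45,0],[0,0,0],5],[[-11,-45,0],[0,0,0],5],[[-11,-45,0],[0,0,0],5],[[-9,-35,0],[0,0,-0.03],5],[[-7,-30,0],[0,0,-0.03],5],[[0,-10,0],[0,0,-0.0325],5]]'
python3 - <<'E'
from h import *
go([.4968,-.316,.1])
d=snap("wrist");save(d,"w5.npz")
P=cloud(d);s=r.state();M=R.from_rotvec(s["ee_rot"]).as_matrix();Q=(P-s["ee_pos"])@M*1000
for lo,hi in((-38,-20),(-75,-50)):
  m=((Q[...,2]>-35)&(Q[...,2]<-24) if lo==-38 else (Q[...,2]>-65)&(Q[...,2]<-54))&(np.abs(Q[...,0])<80)&(np.abs(Q[...,1])<60)
  q=Q[m];print(len(q),cv2.minAreaRect(q[:,:2].astype(np.float32)),np.median(q,0))
cv2.imwrite("pics/h.png",cv2.resize(d["color"],(800,600),interpolation=cv2.INTER_CUBIC))
E
```

```text
time: 13.15
ee_pos: [0.5085, 0.1074, 0.2118]
ee_rot: [0.42, 3.112, 0.001]
ft_force: [1.1, -0.9, -3.1]
opening: 0.147
grasp_force: 58.9
time: 14.15
ee_pos: [0.4945, -0.2964, 0.2109]
ee_rot: [-0.282, -3.129, 0.001]
ft_force: [-0.5, 0.4, -2.6]
opening: 0.153
grasp_force: 58.9
shift [ -5.8 -18.8 110.9] ypos yaw deg 79.72 tilt [-5.e-04 -3.e-04 -1.e+00]
14557 ((-8.929641723632812, -0.541015625), (101.13721466064453, 90.7403793334961), 0.006352858152240515) [ 18.24363825  -0.69706092 -29.30854028]
2931 ((0.16173839569091797, -0.8475894927978516), (38.42041778564453, 38.45221710205078), 43.303016662597656) [  6.95803005  -0.29106307 -57.19710339]
```

View pics/h.png

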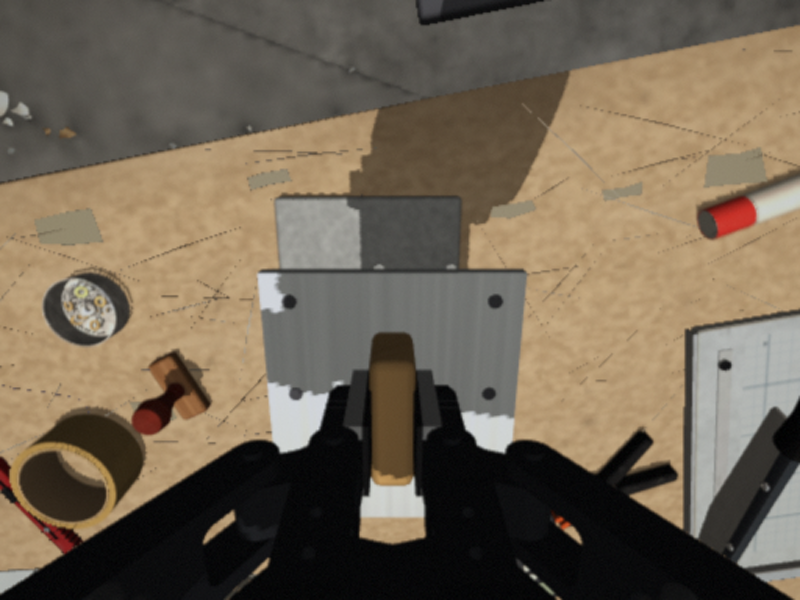

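The template hangs level in the grip, with the holes' edge out of sight under the gripper and the board's near edge visible at (275..460,197). I'll measure board and template in this same picture so the camera bias cancels.

Run:
```python
from h import *
d=dict(np.load("w5.npz"));P=cloud(d)
m=((P[...,2]>.009)&(P[...,2]<.022)).astype(np.uint8);k,l,s,c=cv2.connectedComponentsWithStats(m)
i=1+np.argmax(s[1:,4]);q=P[l==i];rc=cv2.minAreaRect((q[:,:2]*1000).astype(np.float32));print(rc,np.median(q[:,2]))
b=cv2.boxPoints(rc);print(b)
print("pred near corners",H(-100,75,12),H(-100,-75,12))
# template in world
m=(P[...,2]>.228)&(P[...,2]<.252)&(np.abs(P[...,0]-.5)<.09)
s=r.state();M=R.from_rotvec(s["ee_rot"]).as_matrix();Q=(P-s["ee_pos"])@M*1000
m=(Q[...,2]>-35)&(Q[...,2]<-24)&(np.abs(Q[...,0])<80)&(np.abs(Q[...,1])<60)
q=P[m];rc=cv2.minAreaRect((q[:,:2]*1000).astype(np.float32));print("template",rc,s["ee_pos"])
```

```text
((716.1848754882812, -7.866138458251953), (225.755126953125, 96.40184020996094), 0.15399479866027832) 0.017861941885858934
[[603.17816   40.031223]
 [603.4373   -56.370266]
 [829.1916   -55.7635  ]
 [828.93243   40.63799 ]]
pred near corners [ 0.45696179 -0.23267686  0.015     ] [ 0.43039908 -0.3803062   0.015     ]
template ((502.97528076171875, -298.56640625), (90.7403564453125, 101.13580322265625), 79.82726287841797) [ 0.49426308 -0.29646813  0.21093503]
```

Run:
```python
from h import *
d=dict(np.load("w5.npz"));P=cloud(d)
m=(P[...,2]>.009)&(P[...,2]<.022)&(P[...,0]<.52)&(P[...,1]<-.2)&(P[...,1]>-.42)
q=P[m];print(len(q),np.median(q[:,2]))
rc=cv2.minAreaRect((q[:,:2]*1000).astype(np.float32));print(rc);print(cv2.boxPoints(rc))
h=(q-O)@np.stack([XH,YH],1)*1000
print("holder frame extents",h.min(0),h.max(0),np.percentile(h,[.5,99.5],axis=0))
```

```text
5433 0.01469509856439144
((472.01318359375, -312.40142822265625), (149.83323669433594, 58.24016189575195), 79.70249938964844)
[[ 429.97012 -380.90588]
 [ 487.2722  -391.31683]
 [ 514.0563  -243.89697]
 [ 456.75418 -233.48602]]
holder frame extents [-100.18163777  -75.74331027] [-41.84014132  74.09828005] [[-100.06028003  -74.51976799]
 [ -42.18450995   73.02080568]]
```

```bash
python3 -m pendant '[[[-5,-19,20],[0,0,0],5],[[0,0,40],[0,0,0],5],[[0,0,40],[0,0,0],5],[[0,0,30],[0,0,0],5],[[0,0,20],[0,0,0],5],[[0,0,8],[0,0,0],5],[[0,0,0],[0,0,0],5],[[0,0,0],[0,0,0],5]]'
python3 - <<'E'
from h import *
d=snap("wrist");P=cloud(d);save(d,"w6.npz")
m=(P[...,2]>.009)&(P[...,2]<.022)&(P[...,0]<.52)&(P[...,1]<-.2)&(P[...,1]>-.42)
rc=cv2.minAreaRect((P[m][:,:2]*1000).astype(np.float32));print(rc,np.median(P[m][:,2]))
b=cv2.boxPoints(rc);near=b[np.argsort(b[:,0]-.18*b[:,1]/1)[:2]];print(b)
s=r.state();M=R.from_rotvec(s["ee_rot"]).as_matrix();Q=(P-s["ee_pos"])@M*1000
m=(Q[...,2]>-35)&(Q[...,2]<-24)&(np.abs(Q[...,0])<80)&(np.abs(Q[...,1])<60)
rt=cv2.minAreaRect((P[m][:,:2]*1000).astype(np.float32));print("template",rt,np.median(P[m][:,2]));print(cv2.boxPoints(rt))
go([*(np.array([504.6,-318])-np.array(rt[0]))/1000+s["ee_pos"][:2],.04])
print(s["ee_pos"],s["ft_force"])
d=snap("scene");cv2.imwrite("pics/i.png",cv2.resize(d["color"][180:255,260:360],(800,600),interpolation=cv2.INTER_CUBIC))
E
```

```text
time: 15.0
ee_pos: [0.4975, -0.3134, 0.0542]
ee_rot: [0.279, 3.128, -0.001]
ft_force: [0.5, 0.2, -1.9]
opening: 0.146
grasp_force: 59.0
((488.1719055175781, -315.23504638671875), (150.47186279296875, 90.94900512695312), 79.83065795898438) 0.014680629531898096
[[ 430.1283  -381.26013]
 [ 519.6485  -397.31793]
 [ 546.2155  -249.20996]
 [ 456.6953  -233.15216]]
template ((506.15338134765625, -315.58367919921875), (90.3060302734375, 101.60037231445312), 79.84779357910156) 0.0834907436454459
[[ 448.18973 -351.0755 ]
 [ 548.19934 -368.98395]
 [ 564.11707 -280.09186]
 [ 464.10742 -262.1834 ]]
shift [ 1.1 -2.6 14.3] ypos yaw deg 79.79 tilt [ 0.0017 -0.0011 -1.    ]
[ 0.49762685 -0.31361665  0.05434923] [ 1.17689395  0.05713135 -2.29909399]
```

View pics/i.png

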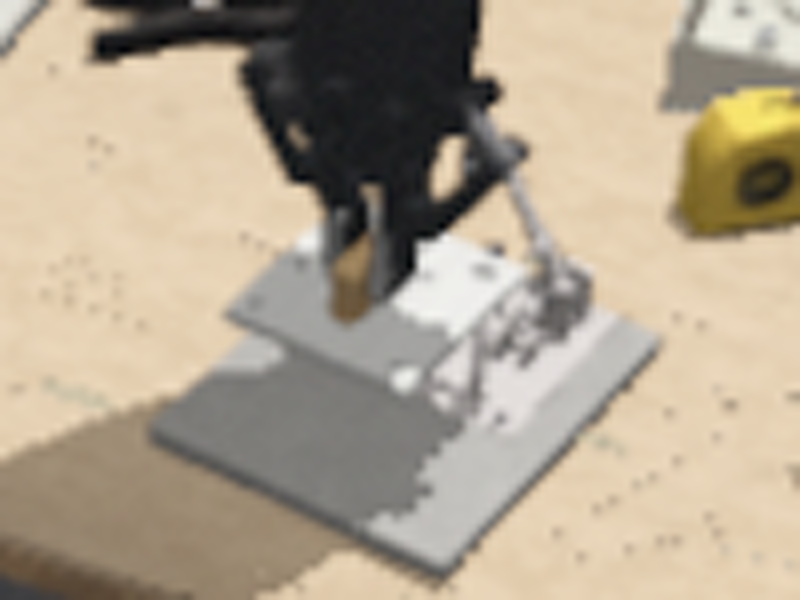

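The scene crop shows the template level above the board with the lever up behind it (rib at (352,285)) and the arches clear. A small lateral correction comes first, then the descent to just above the post tips.

```bash
python3 -m pendant '[[[0.8,-2.8,0],[0,0,0],5],[[0,0,8],[0,0,0],5],[[0,0,8],[0,0,0],5],[[0,0,3],[0,0,0],5],[[0,0,0],[0,0,0],5],[[0,0,0],[0,0,0],5]]'
python3 - <<'E'
from h import *
a=r.state();print(a["ee_pos"],a["ft_force"],a["wrist_torque"])
# where template centre should put TCP: target centre minus offset
go([.5044-(.984*.0086-.178*.00045),-.3182+(.177*.0086+.984*.00045),-.009])
E
```

```text
time: 15.7
ee_pos: [0.4955, -0.3159, 0.0337]
ee_rot: [-0.28, -3.129, -0.0]
ft_force: [0.5, -1.0, -2.2]
opening: 0.147
grasp_force: 59.0
[ 0.49546355 -0.31585203  0.03371594] [ 0.51809068 -0.97989647 -2.19641318] [0.0422079  0.04389299 0.00441343]
shift [-0.6 -0.3 42.7] ypos yaw deg 79.78 tilt [-2.e-04  2.e-04 -1.e+00]
```

```bash
python3 -m pendant '[[[-0.3,-0.2,2],[0,0,0],5],[[0,0,2],[0,0,0],5],[[0,0,2],[0,0,0],5],[[0,0,2],[0,0,0],5],[[0,0,0],[0,0,0],5]]'
python3 -m pendant '[[[0,0,2],[0,0,0],5],[[0,0,2],[0,0,0],5],[[0,0,2],[0,0,0],5],[[0,0,0],[0,0,0],5]]'
```

```text
time: 16.2
ee_pos: [0.4956, -0.3161, 0.0255]
ee_rot: [-0.28, -3.129, -0.0]
ft_force: [0.5, -0.3, -2.6]
opening: 0.148
grasp_force: 59.0
time: 16.6
ee_pos: [0.4956, -0.3161, 0.0195]
ee_rot: [-0.28, -3.129, -0.0]
ft_force: [0.8, -0.1, -2.3]
opening: 0.148
grasp_force: 59.0
```

```bash
python3 -m pendant '[[[0,0,3],[0,0,0],5],[[0,0,3],[0,0,0],5],[[0,0,3],[0,0,0],5],[[0,0,3],[0,0,0],5],[[0,0,3],[0,0,0],5],[[0,0,0],[0,0,0],5]]'
python3 -m pendant '[[[0,0,3],[0,0,0],5],[[0,0,3],[0,0,0],5],[[0,0,2],[0,0,0],5],[[0,0,1],[0,0,0],5],[[0,0,1],[0,0,0],5],[[0,0,0],[0,0,0],5]]'
```

```text
time: 17.2
ee_pos: [0.4955, -0.316, 0.0043]
ee_rot: [-0.28, -3.128, -0.001]
ft_force: [0.1, 1.0, -2.1]
opening: 0.148
grasp_force: 59.0
time: 17.8
ee_pos: [0.4957, -0.3162, -0.0053]
ee_rot: [-0.28, -3.129, -0.0]
ft_force: [0.7, -0.6, -2.0]
opening: 0.147
grasp_force: 59.0
```

```bash
python3 -m pendant '[[[0,0,1],[0,0,0],5],[[0,0,1],[0,0,0],5],[[0,0,0.5],[0,0,0],5],[[0,0,0],[0,0,0],5]]'
python3 -m pendant '[[[0,0,0.5],[0,0,0],5],[[0,0,0.5],[0,0,0],5],[[0,0,0],[0,0,0],5]]'
```

```text
time: 18.2
ee_pos: [0.4957, -0.3161, -0.0078]
ee_rot: [-0.28, -3.129, -0.0]
ft_force: [-0.3, -0.7, -2.4]
opening: 0.15
grasp_force: 59.0
time: 18.5
ee_pos: [0.4958, -0.3162, -0.0085]
ee_rot: [0.28, 3.129, -0.0]
ft_force: [-1.6, 0.9, 1.3]
opening: 0.151
grasp_force: 59.4
```

```bash
python3 -m pendant '[[[0,0,0.3],[0,0,0],5],[[0,0,0],[0,0,0],36],[[0,0,0],[0,0,0],36],[[0,0,0],[0,0,0],36],[[0,0,0],[0,0,0],36],[[0,0,-10],[0,0,0],36],[[0,0,-30],[0,0,0],36],[[0,0,-40],[0,0,0],36],[[0,0,-40],[0,0,0],36],[[0,0,-40],[0,0,0],36]]'
python3 -m pendant '[[[40,0,-40],[0,0,0],0],[[40,0,-20],[0,0,0],0],[[0,0,0],[0,0,0],0],[[0,0,0],[0,0,0],0]]' 60
python3 - <<'E'
from h import *
d=snap("wrist");save(d,"w7.npz");P=cloud(d)
b=(np.abs((P-O)@XH+.038)<.09)&(np.abs((P-O)@YH)<.06)
m=b&(P[...,2]>.0178)&(P[...,2]<.026)
h=np.stack([(P[m]-O)@XH,(P[m]-O)@YH],1)*1000;print(cv2.minAreaRect(h.astype(np.float32)),np.median(P[m][:,2]))
cv2.imwrite("pics/j.png",cv2.resize(d["color"],(800,600),interpolation=cv2.INTER_CUBIC))
print(r.state()["ee_pos"],r.state()["joint_positions"])
E
```

```text
time: 19.5
ee_pos: [0.4955, -0.316, 0.1535]
ee_rot: [0.28, 3.129, -0.0]
ft_force: [0.1, -0.6, 0.0]
opening: 0.419
grasp_force: 0.0
time: 19.9
ee_pos: [0.4216, -0.3031, 0.2077]
ee_rot: [0.281, 3.127, -0.002]
ft_force: [0.4, 0.2, -0.4]
opening: 0.001
grasp_force: 0.0
((-38.65776824951172, -3.230083465576172), (95.43417358398438, 100.61840057373047), 89.9549560546875) 0.020748485319229515
[ 0.42184634 -0.30290372  0.20669917] [-6.22795545e-01  2.50923038e-01  4.72060983e-02  1.36636626e+00
  9.21389960e-05 -4.44292608e-01]
```

View pics/j.png

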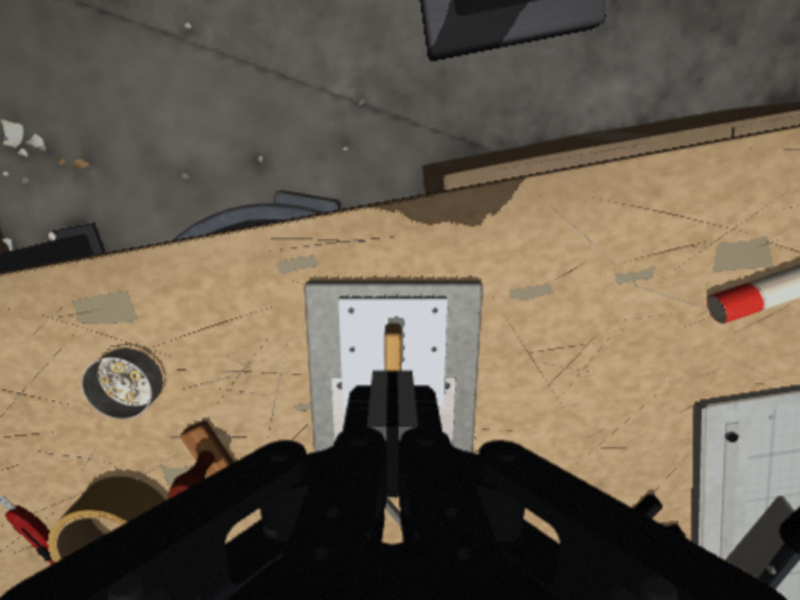

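The template lies flat on the board: its top is at 20.7 mm, against a board top of 14.7 mm plus 6 mm, with the rib at (393,345) and the plate square to the board. The fingers are closed, so I'll go above the raised roller.

```bash
python3 -c "
from h import *
go(H(66,18.3,105-3))"
```

```text
shift [-188.    18.7  101.8] ypos yaw deg 79.77 tilt [ 6.e-04 -3.e-04 -1.e+00]
```

```bash
python3 -m pendant '[[[-38,4,0],[0,0,0],0],[[-38,4,0],[0,0,0],0],[[-38,4,0],[0,0,0],0],[[-38,4,0],[0,0,0],0],[[-36,2.7,0],[0,0,0],0],[[0,0,40],[0,0,0],0],[[0,0,40],[0,0,0],0],[[0,0,15],[0,0,0],0],[[0,0,0],[0,0,0],0],[[0,0,0],[0,0,0],0]]'
python3 - <<'E'
from h import *
go(H(66,18.3,102))
d=snap("wrist");P=cloud(d);save(d,"w8.npz")
s=r.state();M=R.from_rotvec(s["ee_rot"]).as_matrix();Q=(P-s["ee_pos"])@M*1000
m=(np.linalg.norm(P[...,:2]-H(66,18,0)[:2],axis=-1)<.03)&(P[...,2]>.1)&(P[...,2]<.132);print(m.sum(),P[m].max(0) if m.sum() else 0)
m=(d["depth"]<.2)&(np.abs(Q[...,1])<20)&(np.abs(Q[...,0])<20);q=Q[m];print("lowest near axis",q[np.argsort(-q[:,2])[:200:25]].round(1).tolist())
E
```

```text
time: 20.95
ee_pos: [0.6103, -0.3175, 0.1112]
ee_rot: [-0.279, -3.128, -0.001]
ft_force: [0.3, -0.1, -0.4]
opening: -0.0
grasp_force: 0.0
shift [-0.1 -0.4  6.2] ypos yaw deg 79.8 tilt [-7.e-04  4.e-04 -1.e+00]
781 [ 0.61725721 -0.30914626  0.1257417 ]
lowest near axis [[4.2, -10.8, 7.0], [11.6, 2.5, 2.3], [13.8, -2.6, -3.4], [13.6, 0.6, -4.9], [13.3, 1.2, -5.8], [0.1, -8.3, -6.6], [12.5, -6.9, -7.1], [6.7, -8.2, -7.7]]
```

```bash
python3 -m pendant '[[[0,0,8],[0,0,0],0],[[0,0,6],[0,0,0],0],[[0,0,3],[0,0,0],0],[[0,0,0],[0,0,0],0]]'
python3 -m pendant '[[[0,0,1.5],[0,0,0],0],[[0,0,1.5],[0,0,0],0],[[0,0,0],[0,0,0],0]]'
python3 -m pendant '[[[0,0,1.5],[0,0,0],0],[[0,0,1.5],[0,0,0],0],[[0,0,0],[0,0,0],0]]'
```

```text
time: 21.4
ee_pos: [0.6097, -0.3176, 0.0939]
ee_rot: [-0.28, -3.128, -0.0]
ft_force: [-0.2, 0.4, 0.5]
opening: -0.001
grasp_force: 0.0
time: 21.7
ee_pos: [0.6099, -0.3178, 0.0913]
ee_rot: [-0.28, -3.129, -0.0]
ft_force: [-0.2, -0.4, 0.8]
opening: 0.002
grasp_force: 0.0
time: 22.0
ee_pos: [0.6098, -0.3177, 0.0881]
ee_rot: [-0.28, -3.129, -0.0]
ft_force: [0.6, -0.3, 0.4]
opening: -0.0
grasp_force: 0.0
```

```bash
python3 -m pendant '[[[0,1.5,1.1],[0,0,0],0],[[0,1.6,1.1],[0,0,0],0],[[0,1.6,1.1],[0,0,0],0],[[0,1.6,1.1],[0,0,0],0],[[0,1.5,1.1],[0,0,0],0]]'
python3 -m pendant '[[[0,1.4,1.25],[0,0,0],0],[[0,1.4,1.25],[0,0,0],0],[[0,1.4,1.25],[0,0,0],0],[[0,1.4,1.25],[0,0,0],0],[[0,1.4,1.3],[0,0,0],0]]'
python3 -c "
from h import *
go(H(66,-33+95*np.cos(.8),0))"
```

```text
time: 22.5
ee_pos: [0.6116, -0.3103, 0.0839]
ee_rot: [0.28, 3.128, -0.001]
ft_force: [-3.1, 0.3, 11.4]
opening: -0.001
grasp_force: 5.4
time: 23.0
ee_pos: [0.613, -0.3033, 0.0778]
ee_rot: [0.28, 3.128, -0.001]
ft_force: [-2.9, 1.5, 12.5]
opening: 0.002
grasp_force: 6.5
shift [ 0.1  0.1 74.8] ypos yaw deg 79.78 tilt [ 1.4e-03 -9.0e-04 -1.0e+00]
```

```bash
python3 -m pendant '[[[0,1.3,1.4],[0,0,0],0],[[0,1.3,1.4],[0,0,0],0],[[0,1.3,1.4],[0,0,0],0],[[0,1.3,1.4],[0,0,0],0],[[0,1.3,1.4],[0,0,0],0]]'
python3 -m pendant '[[[0,1.1,1.5],[0,0,0],0],[[0,1.1,1.5],[0,0,0],0],[[0,1.2,1.5],[0,0,0],0],[[0,1.1,1.5],[0,0,0],0],[[0,1.2,1.5],[0,0,0],0]]'
python3 -c "
from h import *
go(H(66,-33+95*np.cos(.6),0))"
```

```text
time: 23.5
ee_pos: [0.6141, -0.2968, 0.0708]
ee_rot: [0.28, 3.128, -0.001]
ft_force: [-4.7, 0.8, 14.3]
opening: 0.005
grasp_force: 6.7
time: 24.0
ee_pos: [0.6151, -0.2913, 0.0633]
ee_rot: [0.28, 3.128, -0.001]
ft_force: [-5.2, 1.3, 14.1]
opening: -0.001
grasp_force: 6.9
shift [ 0.1  0.1 60.3] ypos yaw deg 79.78 tilt [ 1.4e-03 -9.0e-04 -1.0e+00]
```

```bash
python3 -m pendant '[[[0,1,1.6],[0,0,0],0],[[0,1,1.6],[0,0,0],0],[[0,1,1.6],[0,0,0],0],[[0,1,1.6],[0,0,0],0],[[0,1,1.6],[0,0,0],0]]'
python3 -m pendant '[[[0,0.8,1.7],[0,0,0],0],[[0,0.8,1.7],[0,0,0],0],[[0,0.8,1.7],[0,0,0],0],[[0,0.8,1.7],[0,0,0],0],[[0,0.8,1.7],[0,0,0],0]]'
python3 -c "
from h import *
go(H(66,-33+95*np.cos(.4),0))"
```

```text
time: 24.5
ee_pos: [0.616, -0.2863, 0.0554]
ee_rot: [0.279, 3.128, -0.001]
ft_force: [-4.6, 2.0, 14.7]
opening: -0.0
grasp_force: 7.3
time: 25.0
ee_pos: [0.6167, -0.2824, 0.0469]
ee_rot: [0.28, 3.128, -0.001]
ft_force: [-5.3, 1.6, 15.7]
opening: 0.003
grasp_force: 7.7
shift [ 0.1  0.1 43.9] ypos yaw deg 79.79 tilt [ 1.5e-03 -7.0e-04 -1.0e+00]
```

```bash
python3 -m pendant '[[[0,0.7,1.7],[0,0,0],0],[[0,0.7,1.8],[0,0,0],0],[[0,0.7,1.8],[0,0,0],0],[[0,0.6,1.8],[0,0,0],0],[[0,0.6,1.8],[0,0,0],0]]'
python3 -m pendant '[[[0,0.5,1.8],[0,0,0],0],[[0,0.5,1.8],[0,0,0],0],[[0,0.5,1.8],[0,0,0],0],[[0,0.5,1.9],[0,0,0],0],[[0,0.4,1.9],[0,0,0],0]]'
```

```text
time: 25.5
ee_pos: [0.6173, -0.2791, 0.038]
ee_rot: [0.279, 3.128, -0.001]
ft_force: [-4.1, 1.9, 16.2]
opening: 0.001
grasp_force: 7.8
time: 26.0
ee_pos: [0.6177, -0.2767, 0.0288]
ee_rot: [0.279, 3.128, -0.001]
ft_force: [-4.6, 0.8, 14.7]
opening: 0.0
grasp_force: 7.3
```

```bash
python3 -m pendant '[[[0,0.3,1.8],[0,0,0],0],[[0,0.3,1.9],[0,0,0],0],[[0,0.3,1.9],[0,0,0],0],[[0,0.3,1.9],[0,0,0],0],[[0,0.3,1.9],[0,0,0],0]]'
python3 -m pendant '[[[0,0.1,1.5],[0,0,0],0],[[0,0.1,1.5],[0,0,0],0],[[0,0.1,1],[0,0,0],0],[[0,0.1,1],[0,0,0],0]]'
```

```text
time: 26.5
ee_pos: [0.6179, -0.2753, 0.019]
ee_rot: [0.28, 3.128, -0.001]
ft_force: [-3.4, 0.9, 10.6]
opening: 0.001
grasp_force: 5.2
time: 26.9
ee_pos: [0.6179, -0.2748, 0.0135]
ee_rot: [0.28, 3.129, -0.0]
ft_force: [-1.6, 0.2, 4.6]
opening: -0.003
grasp_force: 2.2
```

```bash
python3 -m pendant '[[[0,0,1],[0,0,0],0],[[0,0,1],[0,0,0],0],[[0,0,1],[0,0,0],0],[[0,0,0],[0,0,0],0]]'
python3 -m pendant '[[[0,0,0.7],[0,0,0],0],[[0,0,0.5],[0,0,0],0],[[0,0,0],[0,0,0],0]]'
```

```text
time: 27.3
ee_pos: [0.6175, -0.2747, 0.0097]
ee_rot: [-0.28, -3.129, -0.0]
ft_force: [-1.3, -0.5, 0.7]
opening: 0.001
grasp_force: 0.0
time: 27.6
ee_pos: [0.6176, -0.2748, 0.0087]
ee_rot: [-0.28, -3.129, -0.0]
ft_force: [-0.3, 0.0, -0.5]
opening: 0.001
grasp_force: 0.0
```

```bash
python3 -m pendant '[[[0,0,0.4],[0,0,0],0],[[0,0,0.4],[0,0,0],0],[[0,0,0],[0,0,0],0]]'
python3 -m pendant '[[[0,0,0.3],[0,0,0],0],[[0,0,0.3],[0,0,0],0],[[0,0,0],[0,0,0],0]]'
```

```text
time: 27.9
ee_pos: [0.6177, -0.2748, 0.008]
ee_rot: [-0.28, -3.129, -0.0]
ft_force: [-0.6, 0.1, 0.6]
opening: -0.001
grasp_force: 0.0
time: 28.2
ee_pos: [0.6177, -0.2748, 0.0074]
ee_rot: [-0.28, -3.129, -0.0]
ft_force: [-0.1, -0.3, 0.1]
opening: -0.003
grasp_force: 0.0
```

```bash
python3 -m pendant '[[[0,0,0.3],[0,0,0],0],[[0,0,0.3],[0,0,0],0],[[0,0,0],[0,0,0],0]]'
python3 -m pendant '[[[0,0,0.3],[0,0,0],0],[[0,0,0],[0,0,0],0]]'
```

```text
time: 28.5
ee_pos: [0.6177, -0.2749, 0.007]
ee_rot: [0.28, 3.129, -0.0]
ft_force: [-1.4, 0.3, 1.9]
opening: -0.0
grasp_force: 0.8
time: 28.7
ee_pos: [0.6178, -0.2749, 0.0068]
ee_rot: [0.28, 3.129, -0.0]
ft_force: [-1.0, -0.2, 4.1]
opening: -0.001
grasp_force: 2.0
```

```bash
python3 -m pendant '[[[0,0,0.3],[0,0,0],0],[[0,0,0.3],[0,0,0],0],[[0,0,0.3],[0,0,0],0],[[0,0,0],[0,0,0],0]]'
```

```text
time: 29.1
ee_pos: [0.6179, -0.275, 0.0063]
ee_rot: [0.28, 3.128, -0.0]
ft_force: [-3.0, 0.7, 9.5]
opening: 0.002
grasp_force: 5.1
```

```bash
python3 -m pendant '[[[0,0,0.4],[0,0,0],0],[[0,0,0.3],[0,0,0],0],[[0,0,0],[0,0,0],0],[[0,0,0],[0,0,0],0]]'
```

```text
time: 29.5
ee_pos: [0.618, -0.275, 0.006]
ee_rot: [0.28, 3.128, -0.001]
ft_force: [-4.2, 0.9, 15.0]
opening: 0.001
grasp_force: 7.2
```

```bash
python3 -m pendant '[[[0,0,0],[0,0,0],0],[[0,0,0],[0,0,0],0],[[0,0,0],[0,0,0],0],[[0,0,0],[0,0,0],0],[[0,0,0],[0,0,0],0],[[0,0,0],[0,0,0],0],[[0,0,0],[0,0,0],0],[[0,0,0],[0,0,0],0]]'
python3 -m pendant '[[[0,0,0],[0,0,0],0],[[0,0,0],[0,0,0],0],[[0,0,0],[0,0,0],0],[[0,0,0],[0,0,0],0],[[0,0,0],[0,0,0],0],[[0,0,0],[0,0,0],0],[[0,0,0],[0,0,0],0],[[0,0,0],[0,0,0],0]]'
python3 -m pendant '[[[0,0,-1],[0,0,0],0],[[0,0,-2],[0,0,0],0],[[0,0,-10],[0,0,0],0],[[0,0,-30],[0,0,0],0],[[0,0,-40],[0,0,0],0],[[0,0,-40],[0,0,0],0],[[0,0,-40],[0,0,0],0],[[0,0,0],[0,0,0],0],[[0,0,0],[0,0,0],0]]'
python3 - <<'E'
from h import *
d=snap("wrist");P=cloud(d)
m=(np.linalg.norm(P[...,:2]-H(66,62,0)[:2],axis=-1)<.012)&(P[...,2]<.08);print("roller top",m.sum(),np.percentile(P[m][:,2],[50,95]) if m.sum() else 0)
for n in("scene","side"):
    P=cloud(snap(n));m=(np.linalg.norm(P[...,:2]-H(66,62,0)[:2],axis=-1)<.015)&(P[...,2]<.15)
    a=(np.linalg.norm(P[...,:2]-H(66,18,0)[:2],axis=-1)<.02)&(P[...,2]>.09)&(P[...,2]<.14)
    print(n,m.sum(),P[m][:,2].max() if m.sum() else 0,"pts at open place",a.sum())
    b=(np.abs((P-O)@XH+.038)<.04)&(np.abs((P-O)@YH)<.04)&(P[...,2]<.03)
    print("plate z",np.median(P[b][:,2]))
E
```

```text
time: 30.3
ee_pos: [0.618, -0.2751, 0.006]
ee_rot: [0.28, 3.128, -0.001]
ft_force: [-4.5, 1.2, 14.1]
opening: 0.001
grasp_force: 7.2
time: 31.1
ee_pos: [0.6179, -0.275, 0.006]
ee_rot: [0.28, 3.128, -0.001]
ft_force: [-4.3, 1.7, 13.3]
opening: 0.003
grasp_force: 7.2
time: 32.0
ee_pos: [0.6182, -0.2751, 0.1691]
ee_rot: [0.279, 3.127, -0.001]
ft_force: [-0.1, 0.1, -0.6]
opening: 0.006
grasp_force: 0.0
roller top 400 [0.04222395 0.04482577]
scene 75 0.050355206172775224 pts at open place 0
plate z -0.29263027226420657
side 45 0.05122335435076564 pts at open place 0
plate z 0.018617560370878472
```

```bash
python3 -c "
from plant import r
print(r.finish_job())"
```

```text
the job is handed in; nothing more can be done
None
```

The job is handed in, with no verdict shown: the template is flat on the board with its holes over the posts, the lever was held home at 13–15 N for about 1.5 s and stayed down, and the arm was clear at 32 s.

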